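Put each puppet's hat on its head

TASK

Four puppet heads are drying on their stands: put on each head the loose hat of the same colour as its ruff, upright and fully down on the head, and let go of it. Leave the open paint pot and the glue jar standing where they are among the hats.

Things in the scene. Friction and masses are not known exactly. Their poses are not given: they have to be found in the camera images.
- hat_green: loose green puppet hat, a tall flat-topped top hat with darker dots, black band, 35-70 g, brim down on the bench. 56 mm high; upright crown wall 57 mm across from the brim to 36 mm up (grip here from above, any side); brim 76 mm across, 4 mm thick. Open below: round cavity 50 mm across, 36 mm deep. Origin: centre of the brim's underside; z up the hat's axis; yaw does not matter.
- hat_pink: loose pink (magenta) puppet hat, a round-topped bowler, black band, 35-70 g, brim down on the bench. 51 mm high; upright crown wall 57 mm across from the brim to 36 mm up (grip here from above, any side); brim 76 mm across, 4 mm thick. Open below: round cavity 50 mm across, 36 mm deep. Origin: centre of the brim's underside; z up the hat's axis; yaw does not matter.
- hat_blue: loose blue puppet hat, a pointed clown hat with a small white pompom, black band, 35-70 g, brim down on the bench. 58 mm high; upright crown wall 57 mm across from the brim to 36 mm up (grip here from above, any side); brim 76 mm across, 4 mm thick. Open below: round cavity 50 mm across, 36 mm deep. Origin: centre of the brim's underside; z up the hat's axis; yaw does not matter.
- hat_yellow: loose yellow puppet hat, a low flat boater, black band, 35-70 g, brim down on the bench. 41 mm high; upright crown wall 57 mm across from the brim to 36 mm up (grip here from above, any side); brim 76 mm across, 4 mm thick. Open below: round cavity 50 mm across, 36 mm deep. Origin: centre of the brim's underside; z up the hat's axis; yaw does not matter.
- head_green: puppet head with green ruff (collar) on a 75 mm square stand, all fixed. Pale head 34 mm across, flat top 24 mm across, 80 mm above the bench; ruff 92 mm across, up to 36 mm high. For the green hat: seated, its inner top rests on the head's top, its origin 44 mm above the bench. Origin: centre of the stand's underside, under the head; z up.
- head_pink: puppet head with pink (magenta) ruff (collar) on a 75 mm square stand, all fixed. Pale head 34 mm across, flat top 24 mm across, 80 mm above the bench; ruff 92 mm across, up to 36 mm high. For the pink hat: seated, its inner top rests on the head's top, its origin 44 mm above the bench. Origin: centre of the stand's underside, under the head; z up.
- head_blue: puppet head with blue ruff (collar) on a 75 mm square stand, all fixed. Pale head 34 mm across, flat top 24 mm across, 80 mm above the bench; ruff 92 mm across, up to 36 mm high. For the blue hat: seated, its inner top rests on the head's top, its origin 44 mm above the bench. Origin: centre of the stand's underside, under the head; z up.
- head_yellow: puppet head with yellow ruff (collar) on a 75 mm square stand, all fixed. Pale head 34 mm across, flat top 24 mm across, 80 mm above the bench; ruff 92 mm across, up to 36 mm high. For the yellow hat: seated, its inner top rests on the head's top, its origin 44 mm above the bench. Origin: centre of the stand's underside, under the head; z up.
- paint_pot: bystander: open white pot of orange paint, 56 mm across at the rim, 42 mm high, loose, standing among the hats. Origin: centre of its underside.
- glue_jar: bystander: tan glue jar with a white lid, 52 mm across, 52 mm high, loose, standing among the hats. Origin: centre of its underside.

How it is judged:
By the outcome, as a careful person would: the job done as asked, in the order asked, and still so for the second after the job is handed in, with the robot touching nothing.
It also fails if it takes over 96 s, if anything falls off the work surface, if the arm or the gripper's body presses on something with over 40 N, if the wrist force passes 120 N, or if a joint passes its speed limit or range.

ROBOT

A 6-joint arm with a two-finger parallel gripper is mounted at the origin on the work surface. World frame = base frame: x ahead of the robot, y to its left, z up, the work surface at z = 0. Lengths are in mm, angles in rad, forces in N, time in s.
With the tool pointing down it reaches from about 350 to 975 mm from the base axis. Payload 7.1 kg.
Tool frame: the origin (TCP) lies midway between the tips of the shut fingers; the grasp point (between the pads) lies ctrl.grip_point_offset behind it (ctrl.grip_point_offset is the distance from the TCP to the grasp point, in mm); z points along the fingers, y is the line along which they close (so a half turn about z gives the same grasp; the last joint's range is limited). The gripper opens to 88 mm and grips with 3 to 60 N. Pads are 20 mm wide; open, the fingers measure 115 mm over their backs; the gripper's body (75 mm by 178 mm) begins 61 mm behind the grasp point.
Start: joints at [-1.131, 0.423, 1.63, -0, 1.089, -0.019], TCP at [276.809, -560.34, 222.675] pointing down, gripper open.
Joint ranges: [-3, 3], [-0.9, 2.11], [0.09, 2.58], [-1.31, 4.45], [0.11, 2.69], [-2.54, 2.54]. Speed limits (rad/s): [2.39, 2.39, 3.01, 3.14, 3.14, 3.14].

INTERFACE

Orientations are given as a rotation vector (axis times angle).
In Python, from workcell import ctrl gives the robot as it stands.
- The arm moves only by the tool apply_moves, never from a script. Its argument "targets" is a list of rows, each an object of numbers: "tx", "ty", "tz": the shift along the world's x, y, z in m; "spin": the turn about the world's z in degrees. In form: [{"tx": .., "ty": .., "tz": .., "spin": ..}, ...]. A call has exactly 8 rows; each row is the pose to reach, as a shift and turn from the pose commanded when the call began; what a row does not reach only later rows make up. A row lasts 1/10 s, in which the tool goes at most 50 mm and 8.59 degrees, less where a joint would pass 70% of its speed; a pose out of reach is approached as far as the arm can. A call with a gripper value outside its range is refused whole. "gripper" is the closure, from -1 (fully open) to 1 (shut), set as the call begins (left out, the last holds). The fingers move at their own pace and stop on an object; the grip force is fixed at half the most. Time passes only in rows, so rows that repeat a pose let the fingers close, or fill a call up. It gives the time, the measured TCP pose, the force, the opening and the grip force at its end, in the units of the state.
- ctrl.get_obs(): the state, without advancing time (a new reading comes with each control period).
- ctrl.get_image(name): name is "side" or "top" or "wrist"; returns the picture (384x512x3 uint8, red, green, blue); there is no depth.
- ctrl.get_calibration(name): a dict with "fov_y" (degrees; the focal length in pixels is half the picture's height over the tangent of half this angle, whatever the lens; pixels are square), "cx", "cy" (the principal point, pixels), "dist" ([k1, k2, p1, p2, k3] as OpenCV has them; the pictures are not rectified), "rvec" (rotation vector, rad) and "tvec" (3), from world to camera coordinates, as OpenCV has them. Camera axes: x right, y down, z forward; pixel columns grow to the right and rows downward; lengths in mm; the calibration is good to about 2 mm. A picture is of the moment at which its call begins: read the wrist's pose just before it. get_calibration takes no time and is no camera call; for the wrist camera it gives the pose at the moment of the call.
- ctrl.close_job(): hands the job in; it is judged then, once.
Trained networks look in the newest picture that a camera, given by its name, has taken for a name from the list of things; names that differ only in an ending like _2 or _b are one class to them, and where a whole thing is asked for, a point or a joint stands for the part that bears it (a point fixed in the world has none). Each returns a list of dicts, best first, with "score" (0 to 1); they miss things now and then, are a little off and sometimes report something else, mostly with a low value. They report only what shows in the picture. A call takes as long as a camera call.
- ctrl.outline_of(name, camera): "pixels" (384x512 bool, what is visible of it) and "box" ([left, top, right, bottom] in pixels, round what is visible of it).
- ctrl.pinpoint(name, camera): "uv" ([column, row] in pixels: a listed point, or the origin of a listed thing).
The state is a dict: "t": time; "qpos": joint angles; "qvel": joint speeds; "joint_torque": joint torques, N m; "ee_pos": TCP position; "orientation": TCP orientation; "ft_force": force on the tool from outside, world axes, zero at the start; "moment": the same for the moment, N m; "width": finger opening in mm; "grasp_force": force on a finger pad.
Only numpy, scipy, OpenCV 4.12 (cv2) and the standard library are available. Lean on these libraries where they do the work, as an engineer would, in place of code of your own. Each camera call takes 0.05 s, during which the arm holds its last target. There are 200 camera calls.

## Working session

There is one attempt and no reset: what is moved stays moved. The work goes in short steps, Python scripts to look and compute and a tool call to move; the robot and the scene stay as the last step left them, time stands still between calls to the robot, and variables do not carry over. Pictures are saved under pics/ and viewed, at most 14 in all, crops included, and the job is handed in when it is done.

Besides the shell and the picture viewer there is one more tool, called after ">>>" as a command line: name --argument value ..., lists and objects as JSON in quotes. apply_moves: Moves the arm, as the interface text tells. Its arguments: {"type":"object","properties":{"targets":{"type":"array"},"gripper":{"type":"number"}},"required":["targets"]}

```bash
ls; mkdir -p pics; python3 - <<'E'
from workcell import ctrl
import cv2
o=ctrl.get_obs();print(o, ctrl.grip_point_offset)
for n in ("side","top"):
    c=ctrl.get_calibration(n);print(n,c)
    cv2.imwrite(f"pics/{n}0.png",ctrl.get_image(n)[:,:,::-1])
E
```

```text
pics
{'t': 0.0, 'qpos': array([-1.13100147e+00,  4.23817163e-01,  1.63066937e+00, -1.08019474e-05,
        1.08860701e+00, -1.89985834e-02]), 'qvel': array([ 0.00036873, -0.00132158,  0.00102783, -0.00217451, -0.00142479,
       -0.00115648]), 'joint_torque': array([ 2.37089705e-03, -5.44622433e+01, -2.73662406e+01,  6.45035505e-02,
        2.27964192e-02, -1.29110340e-04]), 'ee_pos': array([ 276.57981937, -559.86146917,  221.92459064]), 'orientation': array([-3.05786550e+00, -7.14041386e-01,  5.06837863e-04]), 'ft_force': array([-0.64323099,  0.03410067,  0.02044202]), 'moment': array([-0.00178721,  0.00566761, -0.06108289]), 'grasp_force': 0.0, 'width': 87.89822137125886} 18.700000000000003
side {'fov_y': 44.234339440203286, 'cx': 255.44436361931508, 'cy': 190.79184525702928, 'dist': array([-0.17032866,  0.        ,  0.        ,  0.        ,  0.        ]), 'rvec': array([ 0.73204186, -2.60040845,  1.11960788]), 'tvec': array([ 454.50984474,  221.87914263, 1022.67232616])}
top {'fov_y': 48.050070193680504, 'cx': 254.9426250539541, 'cy': 192.42430896456602, 'dist': array([-0.16756571,  0.        ,  0.        ,  0.        ,  0.        ]), 'rvec': array([ 2.20571822, -2.17532222,  0.06871933]), 'tvec': array([ -6.49593658, 521.85991954, 964.55918047])}
```

View pics/top0.png

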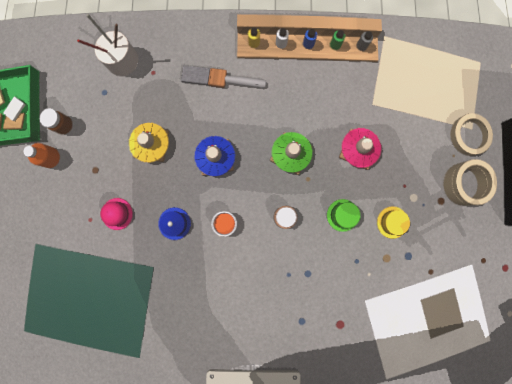

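View pics/side0.png

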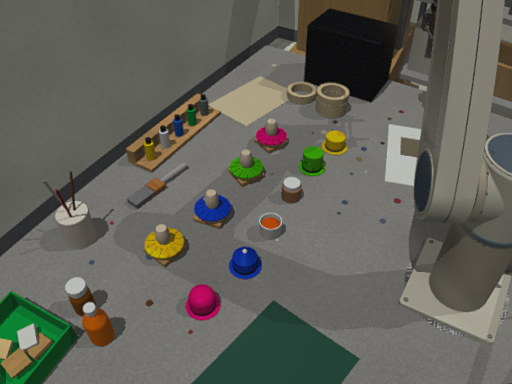

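The top view shows heads yellow (149,140), blue (214,155), green (292,152) and pink (363,147). The hats are pink (116,214), blue (174,223), green (345,215) and yellow (394,222), with the pot at (224,224) and the jar at (286,217). The side view agrees.

```bash
cat > h.py <<'E'
from workcell import ctrl
import cv2, numpy as np
from scipy.optimize import least_squares
from scipy.spatial.transform import Rotation as R
def K(c):
    f=192/np.tan(np.radians(c['fov_y']/2)); return np.array([[f,0,c['cx']],[0,f,c['cy']],[0,0,1.]])
def proj(P,c): return cv2.projectPoints(np.float64(P).reshape(-1,1,3),c['rvec'],c['tvec'],K(c),c['dist'])[0].reshape(-1,2)
def onplane(uv,c,z):
    n=cv2.undistortPoints(np.float64([[uv]]),K(c),c['dist'])[0,0]
    M=cv2.Rodrigues(c['rvec'])[0]; o=-M.T@c['tvec']; d=M.T@np.append(n,1); return (o+d*(z-o[2])/d[2])[:2]
a=np.linspace(0,2*np.pi,48)
def rings(L): return np.vstack([np.c_[r*np.cos(a),r*np.sin(a),0*a+z] for r,z in L])
H={'green':[(28,56)],'pink':[(28.5,36),(20,46),(10,50)],'blue':[(28.5,36),(4,58)],'yellow':[(28.5,41)]}
S={'hat_'+k:rings([(38,0),(38,4),(28.5,36)]+v) for k,v in H.items()}
S.update(paint_pot=rings([(28,42),(24,0)]),glue_jar=rings([(26,0),(26,52)]))
def locate(n,cams=('top','side'),z=0):
    """xy from the centre of the seen convex outline, model against mask, one per camera"""
    out={}
    for cam in cams:
        c=ctrl.get_calibration(cam); r=ctrl.outline_of(n,cam)
        if not r: continue
        r=r[0]; m=r['pixels'].astype('u1')
        p=max(cv2.findContours(m,0,2)[0],key=cv2.contourArea); 
        x0=onplane(np.mean(p,0)[0],c,z+20)
        def bb(q): q=cv2.convexHull(np.float32(q)).reshape(-1,2); return np.r_[q.min(0),q.max(0)]
        b=bb(p)+[0,0,0,0]
        f=lambda x: bb(proj(S[n]+[*x,z],c))-b
        s=least_squares(f,x0,diff_step=1e-3); out[cam]=(s.x.round(1),s.fun.round(1),round(r['score'],2))
    return out
E
python3 - <<'E'
from h import *
for cam in('top','side'): ctrl.get_image(cam)
for n in S: print(n,locate(n))
for k in H:
    n='head_'+k; r=[]
    for cam in('top','side'):
        c=ctrl.get_calibration(cam); p=ctrl.pinpoint(n,cam)
        r.append([(onplane(q['uv'],c,0).round(1),round(q['score'],2)) for q in p[:2]])
    print(n,r)
o=ctrl.get_obs(); print(R.from_rotvec(o['orientation']).as_matrix().round(3)); print(o['t'])
E
```

```text
hat_green {'top': (array([ 474.3, -204. ]), array([-1.4, -0.9,  1.4,  0.9]), 0.9), 'side': (array([ 473.4, -205.1]), array([-1. , -0.9,  1. ,  0.8]), 0.88)}
hat_pink {'top': (array([468.8, 324.8]), array([-1.3, -0.7,  1.3,  0.7]), 0.58), 'side': (array([468. , 323.2]), array([-1.3, -0. ,  1.3, -0.1]), 0.72)}
hat_blue {'top': (array([ 472. , -204.4]), array([-0.3, -0.9,  0.3,  0.9]), 0.73), 'side': (array([447.7, 184.9]), array([-0.6, -0.6,  0.6,  0.5]), 0.56)}
hat_yellow {'top': (array([ 455.5, -322. ]), array([-0.7, -0.2,  0.7,  0.2]), 0.71), 'side': (array([ 455. , -318.2]), array([-0.9, -0. ,  0.9, -0. ]), 0.79)}
paint_pot {'top': (array([450.5,  68.2]), array([-1.6, -0.2,  1.6,  0.2]), 0.98), 'side': (array([448.9,  66.2]), array([-0.8, -1.4,  0.8,  1.3]), 0.97)}
glue_jar {'top': (array([466.7, -65.7]), array([-0.9, -0.9,  0.8,  0.9]), 0.95), 'side': (array([467.6, -69.3]), array([-0.5, -1.2,  0.5,  1.1]), 0.78)}
head_green [[(array([617.8, -77. ]), 0.83)], [(array([619.7, -85.4]), 0.61)]]
head_pink [[(array([ 633.2, -243.2]), 0.83)], [(array([ 632.9, -247.3]), 0.67)]]
head_blue [[(array([605.1,  92.2]), 0.79)], [(array([593.7,  90.5]), 0.73)]]
head_yellow [[(array([638.7, 247.6]), 0.98)], [(array([637.3, 247.2]), 0.78), (array([ 462.2, -320.9]), 0.31)]]
[[ 0.897  0.443 -0.   ]
 [ 0.443 -0.897  0.   ]
 [-0.    -0.    -1.   ]]
1.2
```

```bash
python3 - <<'E'
from h import *
A={'green':(618,-79),'pink':(633,-244),'blue':(602,92),'yellow':(638,247)}
hue={'green':60,'pink':168,'blue':119,'yellow':24}
I={c:cv2.cvtColor(ctrl.get_image(c),cv2.COLOR_RGB2HSV).astype(int) for c in('top','side')}
C={c:ctrl.get_calibration(c) for c in I}
for k,xy in A.items():
    B={}
    for c in I:
        u=proj([[*xy,35]],C[c])[0]; yy,xx=np.mgrid[:384,:512]
        near=np.hypot(xx-u[0],yy-u[1])<36
        m=near&(abs(I[c][...,0]-hue[k])<8)&(I[c][...,1]>140)&(I[c][...,2]>60)
        n,l,s,_=cv2.connectedComponentsWithStats(m.astype('u1')); i=1+s[1:,4].argmax()
        p=np.argwhere(l==i)[:,::-1]; B[c]=np.r_[p.min(0),p.max(0)]
    ring=rings([(46,0)])
    def bb(q): return np.r_[q.min(0),q.max(0)]
    f=lambda x: np.r_[tuple(bb(proj(ring+x,C[c]))-B[c] for c in I)]
    s=least_squares(f,[*xy,25.],diff_step=1e-3); print(k,s.x.round(1),s.fun.round(1))
    g=lambda x: bb(proj(ring+[*x,s.x[2]],C['top']))-B['top']
    print('  top only',least_squares(g,xy,diff_step=1e-3).x.round(1))
    u=proj([[*s.x[:2],80]],C['top'])[0]; v=proj([[*s.x[:2],80]],C['side'])[0]; print('  headtop px',u.round(1),v.round(1))
    for c,w in(('top',u),('side',v)):
        im=cv2.cvtColor(ctrl.get_image(c),cv2.COLOR_RGB2BGR); x,y=w.round().astype(int)
        cr=cv2.resize(im[y-20:y+40,x-35:x+35],None,fx=4,fy=4)
        cv2.circle(cr,(int((w[0]-x+35.5)*4),int((w[1]-y+20.5)*4)),3,(0,0,0),-1); cv2.imwrite(f'/tmp/{k}{c}.png',cr)
rows=[np.hstack([cv2.resize(cv2.imread(f'/tmp/{k}{c}.png'),(200,172)) for k in A]) for c in I]
cv2.imwrite('pics/heads.png',np.vstack(rows))
E
```

```text
Traceback (most recent call last):
ValueError: attempt to get argmax of an empty sequence
```

```bash
cat > heads.py <<'E'
from h import *
A={'green':(618,-79),'pink':(633,-244),'blue':(602,92),'yellow':(638,247)}
I={c:cv2.cvtColor(ctrl.get_image(c),cv2.COLOR_RGB2HSV).astype(int) for c in('top','side')}
C={c:ctrl.get_calibration(c) for c in I}
def bb(q): return np.r_[q.min(0),q.max(0)]
for k,xy in A.items():
    B={}
    for c in I:
        u=proj([[*xy,35]],C[c])[0]; yy,xx=np.mgrid[:384,:512]
        near=np.hypot(xx-u[0],yy-u[1])<30
        h=I[c][...,0]; sat=near&(I[c][...,1]>150)&(I[c][...,2]>50); h0=np.median(h[sat])
        m=sat&(abs(h-h0)<9)
        n,l,s,_=cv2.connectedComponentsWithStats(m.astype('u1')); i=1+s[1:,4].argmax()
        p=np.argwhere(l==i)[:,::-1]; B[c]=np.r_[p.min(0),p.max(0)]; print(k,c,h0,s[i])
    ring=rings([(46,0)])
    f=lambda x: np.r_[tuple(bb(proj(ring+x,C[c]))-B[c] for c in I)]
    s=least_squares(f,[*xy,25.],diff_step=1e-3); print(k,s.x.round(1),s.fun.round(1))
    for c in I:
        w=proj([[*s.x[:2],80]],C[c])[0]; print('  headtop px',w.round(1))
        im=cv2.cvtColor(ctrl.get_image(c),cv2.COLOR_RGB2BGR); x,y=w.round().astype(int)
        cr=cv2.resize(im[y-20:y+40,x-35:x+35],None,fx=4,fy=4)
        cv2.circle(cr,(int((w[0]-x+35.5)*4),int((w[1]-y+20.5)*4)),3,(0,0,0),-1); cv2.imwrite(f'/tmp/{k}{c}.png',cr)
rows=[np.hstack([cv2.resize(cv2.imread(f'/tmp/{k}{c}.png'),(200,172)) for k in A]) for c in I]
cv2.imwrite('pics/heads.png',np.vstack(rows))
E
python3 heads.py
```

```text
green top 51.0 [273 133  39  39 902]
green side 51.0 [230 157  33  22 464]
green [614.9 -83.   24. ] [-0.9 -0.9  1.3  1.  -1.  -0.2  0.6  0.6]
  headtop px [294.5 148. ]
  headtop px [245.4 151.4]
pink top 169.0 [342 128  39  40 966]
pink side 166.0 [256 127  31  19 369]
pink [ 628.3 -242.4   24.5] [-0.4 -0.1  0.7  0.3 -0.8 -0.2  0.3  0.4]
  headtop px [367.5 143.3]
  headtop px [271.1 120.4]
blue top 116.0 [195 136  40  40 937]
blue side 113.0 [194 195  37  26 577]
blue [603.7  93.3  27.3] [-0.5 -0.4  0.9  0.7 -0.7 -0.6  0.2  0.7]
  headtop px [212.4 152. ]
  headtop px [210.3 191.9]
yellow top 22.0 [129 123  39  39 958]
yellow side 24.0 [145 228  39  31 775]
yellow [633.  247.3  27.4] [-0.3 -0.3  0.9  1.1 -1.2 -0.1  0.1  0. ]
  headtop px [142.4 138.1]
  headtop px [160.2 227.4]
```

View pics/heads.png

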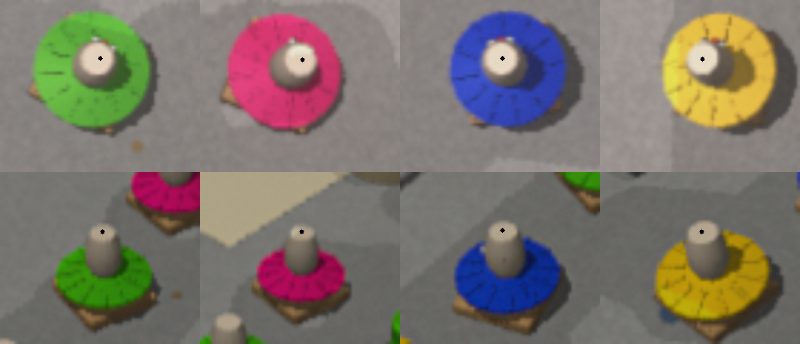

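The pale head tops match the projected black dots in both views, so the head positions are good.

>>> apply_moves --targets '[{"tx":0.02,"ty":0.03,"tz":-0.01,"spin":8},{"tx":0.045,"ty":0.06,"tz":-0.02,"spin":16},{"tx":0.07,"ty":0.095,"tz":-0.03,"spin":24},{"tx":0.095,"ty":0.13,"tz":-0.04,"spin":32},{"tx":0.12,"ty":0.165,"tz":-0.05,"spin":40},{"tx":0.145,"ty":0.2,"tz":-0.06,"spin":48},{"tx":0.165,"ty":0.225,"tz":-0.07,"spin":56},{"tx":0.178,"ty":0.24,"tz":-0.073,"spin":63.7}]' --gripper -1

```text
t: 2.6
ee_pos: [455.6, -317.9, 148.8]
orientation: [-2.212, -2.228, -0.0]
ft_force: [0.4, -0.0, -0.1]
width: 87.5
grasp_force: 0.0
```

```bash
python3 - <<'E'
from h import *
o=ctrl.get_obs(); print(o['t'],o['ee_pos'],R.from_rotvec(o['orientation']).as_matrix().round(3),o['qpos'])
cv2.imwrite('pics/w1.png',ctrl.get_image('wrist')[:,:,::-1])
for n in ['hat_yellow','hat_green']: print(n,locate(n,('wrist',)))
E
```

```text
2.6 [ 455.55411208 -317.94970699  148.79075011] [[-0.007  1.    -0.001]
 [ 1.     0.007  0.001]
 [ 0.001 -0.001 -1.   ]] [-6.30891659e-01  4.21635148e-01  1.83707336e+00  2.94127427e-04
  8.84357444e-01 -6.38380742e-01]
hat_yellow {'wrist': (array([ 459.7, -320.3]), array([-0.5, -0.9,  0.5,  1. ]), 0.74)}
hat_green {'wrist': (array([ 474.8, -202.9]), array([-0.7,  0.1,  0.6, -0. ]), 0.64)}
```

View pics/w1.png

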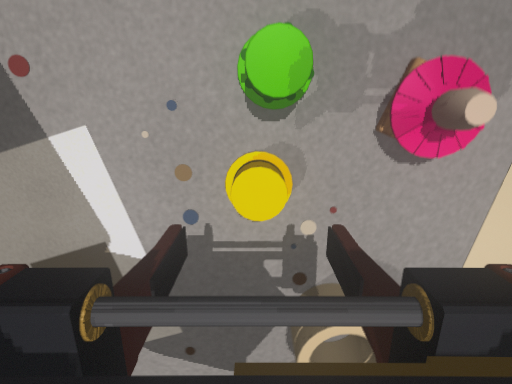

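The wrist view shows the yellow hat at (259,185), roughly under the gripper given the camera's offset, with the fingers straddling it in x. Its measured position agrees with the other cameras.

>>> apply_moves --targets '[{"tx":0.001,"ty":0,"tz":-0.02,"spin":0},{"tx":0.001,"ty":0,"tz":-0.05,"spin":0},{"tx":0.001,"ty":0,"tz":-0.08,"spin":0},{"tx":0.001,"ty":0,"tz":-0.105,"spin":0},{"tx":0.001,"ty":0,"tz":-0.125,"spin":0},{"tx":0.001,"ty":0,"tz":-0.135,"spin":0},{"tx":0.001,"ty":0,"tz":-0.14,"spin":0},{"tx":0.001,"ty":0,"tz":-0.14,"spin":0}]'

```text
t: 3.55
ee_pos: [455.6, -320.9, 9.7]
orientation: [2.223, 2.219, -0.0]
ft_force: [0.2, -0.0, 0.5]
width: 88.0
grasp_force: 0.0
```

>>> apply_moves --targets '[{"tx":0,"ty":0,"tz":0,"spin":0},{"tx":0,"ty":0,"tz":0,"spin":0},{"tx":0,"ty":0,"tz":0,"spin":0},{"tx":0,"ty":0,"tz":0,"spin":0},{"tx":0,"ty":0,"tz":0,"spin":0},{"tx":0,"ty":0,"tz":0,"spin":0},{"tx":0,"ty":0,"tz":0,"spin":0},{"tx":0,"ty":0,"tz":0,"spin":0}]' --gripper 1

```text
t: 4.35
ee_pos: [456.1, -320.5, 10.2]
orientation: [2.221, 2.221, 0.0]
ft_force: [-0.9, 1.4, 6.3]
width: 56.8
grasp_force: 30.0
```

>>> apply_moves --targets '[{"tx":0,"ty":0,"tz":0.015,"spin":0},{"tx":0,"ty":0,"tz":0.045,"spin":0},{"tx":0,"ty":0,"tz":0.08,"spin":0},{"tx":0.003,"ty":0.01,"tz":0.11,"spin":0},{"tx":0.009,"ty":0.03,"tz":0.13,"spin":0},{"tx":0.019,"ty":0.06,"tz":0.14,"spin":0},{"tx":0.03,"ty":0.095,"tz":0.14,"spin":0},{"tx":0.041,"ty":0.13,"tz":0.14,"spin":0}]'

```text
t: 5.15
ee_pos: [497.1, -189.4, 151.1]
orientation: [2.221, 2.219, 0.001]
ft_force: [-0.3, -0.1, -1.0]
width: 56.7
grasp_force: 30.0
```

>>> apply_moves --targets '[{"tx":0.011,"ty":0.035,"tz":0,"spin":0},{"tx":0.022,"ty":0.07,"tz":0,"spin":0},{"tx":0.033,"ty":0.105,"tz":0,"spin":0},{"tx":0.044,"ty":0.14,"tz":0,"spin":0},{"tx":0.055,"ty":0.175,"tz":0,"spin":0},{"tx":0.066,"ty":0.21,"tz":0,"spin":0},{"tx":0.077,"ty":0.245,"tz":0,"spin":0},{"tx":0.088,"ty":0.28,"tz":0,"spin":0}]'

```text
t: 5.95
ee_pos: [584.9, 91.2, 150.5]
orientation: [2.221, 2.221, 0.0]
ft_force: [0.2, -0.3, -1.7]
width: 56.8
grasp_force: 30.0
```

>>> apply_moves --targets '[{"tx":0.011,"ty":0.035,"tz":0,"spin":0},{"tx":0.022,"ty":0.07,"tz":0,"spin":0},{"tx":0.032,"ty":0.1,"tz":0,"spin":0},{"tx":0.04,"ty":0.125,"tz":0,"spin":0},{"tx":0.045,"ty":0.145,"tz":0,"spin":0},{"tx":0.048,"ty":0.155,"tz":0,"spin":0},{"tx":0.048,"ty":0.1575,"tz":0,"spin":0},{"tx":0.048,"ty":0.1575,"tz":0,"spin":0}]'

```text
t: 6.75
ee_pos: [632.4, 246.7, 149.6]
orientation: [-2.222, -2.221, 0.001]
ft_force: [-0.7, 0.5, -0.8]
width: 56.7
grasp_force: 30.0
```

```bash
python3 - <<'E'
from h import *
o=ctrl.get_obs(); print(o['t'],o['ee_pos'],R.from_rotvec(o['orientation']).as_matrix().round(3),o['grasp_force'])
cv2.imwrite('pics/s2.png',ctrl.get_image('side')[:,:,::-1])
E
```

```text
6.75 [632.41921574 246.66287336 149.59851933] [[ 0.     1.    -0.001]
 [ 1.    -0.    -0.   ]
 [-0.    -0.001 -1.   ]] 29.999794252216816
```

View pics/s2.png

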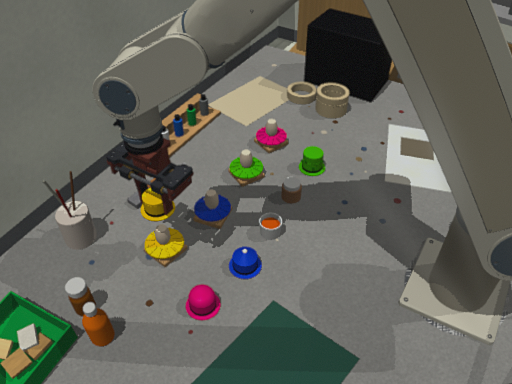

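The hat hangs level at (156,203), straight above the yellow head at (163,230). Lower it.

>>> apply_moves --targets '[{"tx":0.0005,"ty":0,"tz":-0.02,"spin":0},{"tx":0.0005,"ty":0,"tz":-0.045,"spin":0},{"tx":0.0005,"ty":0,"tz":-0.065,"spin":0},{"tx":0.0005,"ty":0,"tz":-0.08,"spin":0},{"tx":0.0005,"ty":0,"tz":-0.088,"spin":0},{"tx":0.0005,"ty":0,"tz":-0.092,"spin":0},{"tx":0.0005,"ty":0,"tz":-0.095,"spin":0},{"tx":0.0005,"ty":0,"tz":-0.095,"spin":0}]'

```text
t: 7.6
ee_pos: [633.6, 247.2, 55.1]
orientation: [2.222, 2.221, 0.001]
ft_force: [-0.4, -0.3, -0.3]
width: 57.1
grasp_force: 30.0
```

>>> apply_moves --targets '[{"tx":0,"ty":0,"tz":0,"spin":0},{"tx":0,"ty":0,"tz":0,"spin":0},{"tx":0,"ty":0,"tz":0,"spin":0},{"tx":0,"ty":0,"tz":0,"spin":0},{"tx":0,"ty":0,"tz":0,"spin":0},{"tx":0,"ty":0,"tz":0.01,"spin":0},{"tx":0,"ty":0,"tz":0.035,"spin":0},{"tx":0,"ty":0,"tz":0.07,"spin":0}]' --gripper -1

```text
t: 8.4
ee_pos: [632.1, 246.7, 124.2]
orientation: [-2.221, -2.22, 0.005]
ft_force: [1.7, -0.0, 0.0]
width: 87.8
grasp_force: 0.0
```

>>> apply_moves --targets '[{"tx":0,"ty":0,"tz":0.025,"spin":0},{"tx":-0.02,"ty":0.009,"tz":0.035,"spin":0},{"tx":-0.05,"ty":0.023,"tz":0.035,"spin":0},{"tx":-0.085,"ty":0.04,"tz":0.035,"spin":0},{"tx":-0.12,"ty":0.056,"tz":0.025,"spin":0},{"tx":-0.145,"ty":0.068,"tz":0.015,"spin":0},{"tx":-0.16,"ty":0.075,"tz":0.005,"spin":0},{"tx":-0.165,"ty":0.077,"tz":-0.005,"spin":0}]'

```text
t: 9.2
ee_pos: [467.4, 324.9, 119.7]
orientation: [2.22, 2.223, 0.001]
ft_force: [0.2, -0.5, -1.1]
width: 87.8
grasp_force: 0.0
```

```bash
python3 - <<'E'
from h import *
print(ctrl.get_obs()['ee_pos'])
for c in('wrist','top','side'): ctrl.get_image(c)
print(locate('hat_pink',('wrist','top','side')),locate('hat_blue',('wrist','top','side')))
S['hat_yellow']=S['hat_yellow']; print(locate('hat_yellow',('top','side'),44))
E
```

```text
[467.41396978 324.90406959 119.70422759]
{'wrist': (array([469.9, 323.9]), array([-0.5, -1.3,  0.5,  1.4]), 0.82), 'top': (array([468.7, 327.2]), array([-1.3, -0.7,  1.3,  0.7]), 0.91), 'side': (array([469.7, 322.7]), array([-1.8, -0.5,  1.8,  0.4]), 0.79)} {'wrist': (array([450.8, 216.8]), array([ -3.8, -25.8,   3.9,  26.9]), 0.62), 'top': (array([448.1, 187.1]), array([-0.4, -1. ,  0.4,  0.9]), 0.89), 'side': (array([447.7, 184.9]), array([-0.6, -0.6,  0.6,  0.5]), 0.74)}
{'top': (array([634. , 246.1]), array([-1.5, -1.3,  1.5,  1.2]), 0.55), 'side': (array([624.1, 275.6]), array([ -6.4, -12. ,   6.3,  10.7]), 0.42)}
```

Yellow is seated at (634,246), and the pink and blue positions are confirmed. Descend on pink: commanded (468.3, 324.2, 119.7), going to z=9.7.

>>> apply_moves --targets '[{"tx":0.001,"ty":0,"tz":-0.02,"spin":0},{"tx":0.001,"ty":0,"tz":-0.045,"spin":0},{"tx":0.001,"ty":0,"tz":-0.07,"spin":0},{"tx":0.001,"ty":0,"tz":-0.09,"spin":0},{"tx":0.001,"ty":0,"tz":-0.1,"spin":0},{"tx":0.001,"ty":0,"tz":-0.107,"spin":0},{"tx":0.001,"ty":0,"tz":-0.11,"spin":0},{"tx":0.001,"ty":0,"tz":-0.11,"spin":0}]'

```text
t: 10.55
ee_pos: [469.6, 324.3, 10.0]
orientation: [2.222, 2.221, 0.001]
ft_force: [-0.3, -0.5, 0.7]
width: 88.0
grasp_force: 0.0
```

>>> apply_moves --targets '[{"tx":0,"ty":0,"tz":0,"spin":0},{"tx":0,"ty":0,"tz":0,"spin":0},{"tx":0,"ty":0,"tz":0,"spin":0},{"tx":0,"ty":0,"tz":0,"spin":0},{"tx":0,"ty":0,"tz":0,"spin":0},{"tx":0,"ty":0,"tz":0,"spin":0},{"tx":0,"ty":0,"tz":0,"spin":0},{"tx":0,"ty":0,"tz":0,"spin":0}]' --gripper 1

```text
t: 11.35
ee_pos: [469.4, 324.2, 10.0]
orientation: [-2.222, -2.221, -0.0]
ft_force: [-0.8, -0.5, 6.3]
width: 57.4
grasp_force: 30.0
```

>>> apply_moves --targets '[{"tx":0,"ty":0,"tz":0.015,"spin":0},{"tx":0,"ty":0,"tz":0.045,"spin":0},{"tx":0,"ty":0,"tz":0.08,"spin":0},{"tx":0.003,"ty":-0.01,"tz":0.11,"spin":0},{"tx":0.009,"ty":-0.03,"tz":0.13,"spin":0},{"tx":0.017,"ty":-0.06,"tz":0.14,"spin":0},{"tx":0.027,"ty":-0.095,"tz":0.14,"spin":0},{"tx":0.037,"ty":-0.13,"tz":0.14,"spin":0}]'

```text
t: 12.15
ee_pos: [506.8, 193.2, 151.1]
orientation: [2.22, 2.222, 0.003]
ft_force: [-0.5, -0.3, -0.5]
width: 57.7
grasp_force: 30.0
```

>>> apply_moves --targets '[{"tx":0.01,"ty":-0.035,"tz":0,"spin":0},{"tx":0.02,"ty":-0.07,"tz":0,"spin":0},{"tx":0.03,"ty":-0.105,"tz":0,"spin":0},{"tx":0.04,"ty":-0.14,"tz":0,"spin":0},{"tx":0.05,"ty":-0.175,"tz":0,"spin":0},{"tx":0.06,"ty":-0.21,"tz":0,"spin":0},{"tx":0.07,"ty":-0.245,"tz":0,"spin":0},{"tx":0.08,"ty":-0.28,"tz":0,"spin":0}]'

```text
t: 12.95
ee_pos: [586.5, -87.4, 150.5]
orientation: [2.222, 2.221, 0.0]
ft_force: [-0.0, 0.3, -2.1]
width: 57.5
grasp_force: 30.0
```

>>> apply_moves --targets '[{"tx":0.01,"ty":-0.035,"tz":0,"spin":0},{"tx":0.02,"ty":-0.07,"tz":0,"spin":0},{"tx":0.029,"ty":-0.1,"tz":0,"spin":0},{"tx":0.035,"ty":-0.125,"tz":0,"spin":0},{"tx":0.04,"ty":-0.145,"tz":0,"spin":0},{"tx":0.042,"ty":-0.154,"tz":0,"spin":0},{"tx":0.042,"ty":-0.1566,"tz":0,"spin":0},{"tx":0.042,"ty":-0.1566,"tz":0,"spin":0}]'

```text
t: 13.75
ee_pos: [628.0, -241.9, 149.6]
orientation: [-2.221, -2.221, 0.0]
ft_force: [-0.1, -0.5, -1.1]
width: 57.4
grasp_force: 30.0
```

>>> apply_moves --targets '[{"tx":0,"ty":0,"tz":-0.02,"spin":0},{"tx":0,"ty":0,"tz":-0.045,"spin":0},{"tx":0,"ty":0,"tz":-0.065,"spin":0},{"tx":0,"ty":0,"tz":-0.08,"spin":0},{"tx":0,"ty":0,"tz":-0.088,"spin":0},{"tx":0,"ty":0,"tz":-0.092,"spin":0},{"tx":0,"ty":0,"tz":-0.095,"spin":0},{"tx":0,"ty":0,"tz":-0.0955,"spin":0}]'

```text
t: 14.55
ee_pos: [628.7, -242.5, 54.6]
orientation: [2.221, 2.221, 0.0]
ft_force: [0.2, -0.1, -2.2]
width: 57.5
grasp_force: 30.0
```

>>> apply_moves --targets '[{"tx":0,"ty":0,"tz":0,"spin":0},{"tx":0,"ty":0,"tz":0,"spin":0},{"tx":0,"ty":0,"tz":0,"spin":0},{"tx":0,"ty":0,"tz":0,"spin":0},{"tx":0,"ty":0,"tz":0,"spin":0},{"tx":0,"ty":0,"tz":0.01,"spin":0},{"tx":0,"ty":0,"tz":0.035,"spin":0},{"tx":0,"ty":0,"tz":0.0705,"spin":0}]' --gripper -1

```text
t: 15.35
ee_pos: [627.1, -241.9, 124.2]
orientation: [-2.219, -2.219, 0.002]
ft_force: [-0.6, -0.2, 0.5]
width: 87.9
grasp_force: 0.0
```

>>> apply_moves --targets '[{"tx":0,"ty":0,"tz":0.025,"spin":0},{"tx":-0.02,"ty":0.005,"tz":0.035,"spin":0},{"tx":-0.05,"ty":0.012,"tz":0.035,"spin":0},{"tx":-0.085,"ty":0.021,"tz":0.035,"spin":0},{"tx":-0.115,"ty":0.028,"tz":0.025,"spin":0},{"tx":-0.138,"ty":0.034,"tz":0.015,"spin":0},{"tx":-0.15,"ty":0.037,"tz":0.005,"spin":0},{"tx":-0.154,"ty":0.038,"tz":-0.005,"spin":0}]'

```text
t: 16.15
ee_pos: [473.3, -204.2, 120.1]
orientation: [2.222, 2.221, 0.0]
ft_force: [0.1, -0.9, 0.4]
width: 87.8
grasp_force: 0.0
```

```bash
python3 - <<'E'
from h import *
print(ctrl.get_obs()['ee_pos'])
for c in('wrist','top','side'): ctrl.get_image(c)
print(locate('hat_green',('wrist','top')),locate('hat_pink',('top','side'),44))
E
```

```text
[ 473.29214889 -204.17569606  120.05196408]
{'wrist': (array([ 475. , -203.9]), array([-0.5, -0.1,  0.5,  0.2]), 0.83), 'top': (array([ 473. , -193.5]), array([-4.9,  0.6,  4.7, -0.6]), 0.88)} {'top': (array([ 628.3, -241.2]), array([-0.7, -0.8,  0.7,  0.8]), 0.88), 'side': (array([ 629.5, -244.9]), array([-1. , -0.9,  1. ,  0.8]), 0.94)}
```

Pink is seated. Now green, where the gripper is already centred.

>>> apply_moves --targets '[{"tx":0,"ty":0,"tz":-0.02,"spin":0},{"tx":0,"ty":0,"tz":-0.045,"spin":0},{"tx":0,"ty":0,"tz":-0.07,"spin":0},{"tx":0,"ty":0,"tz":-0.09,"spin":0},{"tx":0,"ty":0,"tz":-0.1,"spin":0},{"tx":0,"ty":0,"tz":-0.107,"spin":0},{"tx":0,"ty":0,"tz":-0.11,"spin":0},{"tx":0,"ty":0,"tz":-0.11,"spin":0}]'

```text
t: 17.3
ee_pos: [474.7, -204.6, 9.9]
orientation: [2.221, 2.221, 0.0]
ft_force: [-0.8, -0.3, 0.6]
width: 87.8
grasp_force: 0.0
```

>>> apply_moves --targets '[{"tx":0,"ty":0,"tz":0,"spin":0},{"tx":0,"ty":0,"tz":0,"spin":0},{"tx":0,"ty":0,"tz":0,"spin":0},{"tx":0,"ty":0,"tz":0,"spin":0},{"tx":0,"ty":0,"tz":0,"spin":0},{"tx":0,"ty":0,"tz":0,"spin":0},{"tx":0,"ty":0,"tz":0,"spin":0},{"tx":0,"ty":0,"tz":0,"spin":0}]' --gripper 1

```text
t: 18.1
ee_pos: [474.4, -204.5, 10.0]
orientation: [2.221, 2.221, 0.0]
ft_force: [-1.2, 0.9, 6.4]
width: 56.8
grasp_force: 30.0
```

>>> apply_moves --targets '[{"tx":0,"ty":0,"tz":0.015,"spin":0},{"tx":0,"ty":0,"tz":0.045,"spin":0},{"tx":0,"ty":0,"tz":0.08,"spin":0},{"tx":0,"ty":0,"tz":0.11,"spin":0},{"tx":0.005,"ty":0.004,"tz":0.13,"spin":0},{"tx":0.018,"ty":0.015,"tz":0.14,"spin":0},{"tx":0.036,"ty":0.031,"tz":0.14,"spin":0},{"tx":0.058,"ty":0.05,"tz":0.14,"spin":0}]'

```text
t: 18.9
ee_pos: [533.1, -153.6, 150.3]
orientation: [2.223, 2.22, 0.001]
ft_force: [-0.0, -0.5, -0.5]
width: 56.9
grasp_force: 30.0
```

>>> apply_moves --targets '[{"tx":0.022,"ty":0.019,"tz":0,"spin":0},{"tx":0.042,"ty":0.037,"tz":0,"spin":0},{"tx":0.06,"ty":0.052,"tz":0,"spin":0},{"tx":0.073,"ty":0.063,"tz":0,"spin":0},{"tx":0.08,"ty":0.069,"tz":0,"spin":0},{"tx":0.0825,"ty":0.0715,"tz":0,"spin":0},{"tx":0.0825,"ty":0.0715,"tz":0,"spin":0},{"tx":0.0825,"ty":0.0715,"tz":0,"spin":0}]'

```text
t: 19.7
ee_pos: [614.1, -83.4, 149.5]
orientation: [-2.222, -2.22, 0.001]
ft_force: [-0.6, 0.6, -0.1]
width: 57.1
grasp_force: 30.0
```

>>> apply_moves --targets '[{"tx":0,"ty":0,"tz":-0.02,"spin":0},{"tx":0,"ty":0,"tz":-0.045,"spin":0},{"tx":0,"ty":0,"tz":-0.065,"spin":0},{"tx":0,"ty":0,"tz":-0.08,"spin":0},{"tx":0,"ty":0,"tz":-0.088,"spin":0},{"tx":0,"ty":0,"tz":-0.092,"spin":0},{"tx":0,"ty":0,"tz":-0.095,"spin":0},{"tx":0,"ty":0,"tz":-0.0955,"spin":0}]'

```text
t: 20.5
ee_pos: [615.1, -83.0, 54.5]
orientation: [2.221, 2.221, 0.001]
ft_force: [0.3, -0.7, -0.2]
width: 57.0
grasp_force: 30.0
```

>>> apply_moves --targets '[{"tx":0,"ty":0,"tz":0,"spin":0},{"tx":0,"ty":0,"tz":0,"spin":0},{"tx":0,"ty":0,"tz":0,"spin":0},{"tx":0,"ty":0,"tz":0,"spin":0},{"tx":0,"ty":0,"tz":0,"spin":0},{"tx":0,"ty":0,"tz":0.01,"spin":0},{"tx":0,"ty":0,"tz":0.035,"spin":0},{"tx":0,"ty":0,"tz":0.0705,"spin":0}]' --gripper -1

```text
t: 21.3
ee_pos: [613.5, -82.7, 124.4]
orientation: [-2.22, -2.219, 0.003]
ft_force: [0.2, 0.1, 1.1]
width: 87.9
grasp_force: 0.0
```

>>> apply_moves --targets '[{"tx":0,"ty":0,"tz":0.025,"spin":0},{"tx":-0.01,"ty":0.016,"tz":0.035,"spin":0},{"tx":-0.03,"ty":0.048,"tz":0.035,"spin":0},{"tx":-0.053,"ty":0.085,"tz":0.035,"spin":0},{"tx":-0.077,"ty":0.123,"tz":0.035,"spin":0},{"tx":-0.101,"ty":0.161,"tz":0.035,"spin":0},{"tx":-0.125,"ty":0.2,"tz":0.035,"spin":0},{"tx":-0.146,"ty":0.234,"tz":0.025,"spin":0}]'

```text
t: 22.1
ee_pos: [466.6, 153.1, 150.1]
orientation: [2.221, 2.221, 0.001]
ft_force: [-0.6, -0.9, -0.8]
width: 88.1
grasp_force: 0.0
```

>>> apply_moves --targets '[{"tx":-0.014,"ty":0.022,"tz":-0.01,"spin":0},{"tx":-0.02,"ty":0.032,"tz":-0.02,"spin":0},{"tx":-0.021,"ty":0.034,"tz":-0.03,"spin":0},{"tx":-0.021,"ty":0.034,"tz":-0.03,"spin":0},{"tx":-0.021,"ty":0.034,"tz":-0.03,"spin":0},{"tx":-0.021,"ty":0.034,"tz":-0.03,"spin":0},{"tx":-0.021,"ty":0.034,"tz":-0.03,"spin":0},{"tx":-0.021,"ty":0.034,"tz":-0.03,"spin":0}]'

```text
t: 22.9
ee_pos: [448.3, 184.7, 120.0]
orientation: [2.223, 2.22, 0.001]
ft_force: [0.2, -0.1, 0.9]
width: 87.8
grasp_force: 0.0
```

```bash
python3 - <<'E'
from h import *
print(ctrl.get_obs()['ee_pos'])
for c in('wrist','top','side'): ctrl.get_image(c)
print(locate('hat_blue',('wrist','side')),locate('hat_green',('top','side'),44))
E
```

```text
[448.30225041 184.66554624 119.97137717]
{'wrist': (array([448.3, 187.2]), array([-0.5, -0.8,  0.5,  0.8]), 0.72), 'side': (array([448.5, 183.7]), array([-0.6, -1.1,  0.6,  1. ]), 0.95)} {'top': (array([617.9, -81.6]), array([ 0.4, -0.1, -0.4,  0.1]), 0.56)}
```

>>> apply_moves --targets '[{"tx":0,"ty":0.001,"tz":-0.02,"spin":0},{"tx":0,"ty":0.001,"tz":-0.045,"spin":0},{"tx":0,"ty":0.001,"tz":-0.07,"spin":0},{"tx":0,"ty":0.001,"tz":-0.09,"spin":0},{"tx":0,"ty":0.001,"tz":-0.1,"spin":0},{"tx":0,"ty":0.001,"tz":-0.107,"spin":0},{"tx":0,"ty":0.001,"tz":-0.11,"spin":0},{"tx":0,"ty":0.001,"tz":-0.11,"spin":0}]'

```text
t: 24.05
ee_pos: [448.0, 186.2, 9.9]
orientation: [2.221, 2.221, 0.001]
ft_force: [-0.0, 0.1, 0.2]
width: 87.6
grasp_force: 0.0
```

>>> apply_moves --targets '[{"tx":0,"ty":0,"tz":0,"spin":0},{"tx":0,"ty":0,"tz":0,"spin":0},{"tx":0,"ty":0,"tz":0,"spin":0},{"tx":0,"ty":0,"tz":0,"spin":0},{"tx":0,"ty":0,"tz":0,"spin":0},{"tx":0,"ty":0,"tz":0,"spin":0},{"tx":0,"ty":0,"tz":0,"spin":0},{"tx":0,"ty":0,"tz":0,"spin":0}]' --gripper 1

```text
t: 24.85
ee_pos: [448.0, 186.1, 10.0]
orientation: [2.222, 2.221, 0.001]
ft_force: [-0.9, -0.3, 6.4]
width: 57.3
grasp_force: 30.0
```

>>> apply_moves --targets '[{"tx":0,"ty":0,"tz":0.015,"spin":0},{"tx":0,"ty":0,"tz":0.045,"spin":0},{"tx":0,"ty":0,"tz":0.08,"spin":0},{"tx":0,"ty":0,"tz":0.11,"spin":0},{"tx":0.006,"ty":-0.004,"tz":0.13,"spin":0},{"tx":0.02,"ty":-0.012,"tz":0.14,"spin":0},{"tx":0.042,"ty":-0.025,"tz":0.14,"spin":0},{"tx":0.066,"ty":-0.039,"tz":0.14,"spin":0}]'

```text
t: 25.65
ee_pos: [514.3, 146.8, 150.1]
orientation: [2.221, 2.222, 0.001]
ft_force: [0.4, 0.3, -0.4]
width: 57.5
grasp_force: 30.0
```

>>> apply_moves --targets '[{"tx":0.025,"ty":-0.015,"tz":0,"spin":0},{"tx":0.048,"ty":-0.028,"tz":0,"spin":0},{"tx":0.067,"ty":-0.04,"tz":0,"spin":0},{"tx":0.08,"ty":-0.048,"tz":0,"spin":0},{"tx":0.087,"ty":-0.052,"tz":0,"spin":0},{"tx":0.09,"ty":-0.054,"tz":0,"spin":0},{"tx":0.09,"ty":-0.054,"tz":0,"spin":0},{"tx":0.09,"ty":-0.054,"tz":0,"spin":0}]'

```text
t: 26.45
ee_pos: [603.0, 93.5, 149.6]
orientation: [-2.221, -2.221, 0.001]
ft_force: [0.4, -0.1, -1.1]
width: 57.2
grasp_force: 30.0
```

>>> apply_moves --targets '[{"tx":0,"ty":0,"tz":-0.02,"spin":0},{"tx":0,"ty":0,"tz":-0.045,"spin":0},{"tx":0,"ty":0,"tz":-0.065,"spin":0},{"tx":0,"ty":0,"tz":-0.08,"spin":0},{"tx":0,"ty":0,"tz":-0.088,"spin":0},{"tx":0,"ty":0,"tz":-0.092,"spin":0},{"tx":0,"ty":0,"tz":-0.095,"spin":0},{"tx":0,"ty":0,"tz":-0.0955,"spin":0}]'

```text
t: 27.25
ee_pos: [604.1, 93.1, 54.5]
orientation: [2.221, 2.221, 0.001]
ft_force: [0.2, 0.1, -0.2]
width: 57.4
grasp_force: 30.0
```

>>> apply_moves --targets '[{"tx":0,"ty":0,"tz":0,"spin":0},{"tx":0,"ty":0,"tz":0,"spin":0},{"tx":0,"ty":0,"tz":0,"spin":0},{"tx":0,"ty":0,"tz":0,"spin":0},{"tx":0,"ty":0,"tz":0,"spin":0},{"tx":0,"ty":0,"tz":0.01,"spin":0},{"tx":0,"ty":0,"tz":0.035,"spin":0},{"tx":0,"ty":0,"tz":0.0705,"spin":0}]' --gripper -1

```text
t: 28.05
ee_pos: [602.5, 92.9, 124.4]
orientation: [-2.22, -2.22, 0.004]
ft_force: [-0.1, 0.8, -0.3]
width: 88.1
grasp_force: 0.0
```

>>> apply_moves --targets '[{"tx":0,"ty":0,"tz":0.025,"spin":0},{"tx":-0.02,"ty":-0.02,"tz":0.045,"spin":0},{"tx":-0.05,"ty":-0.05,"tz":0.06,"spin":0},{"tx":-0.08,"ty":-0.08,"tz":0.08,"spin":0},{"tx":-0.11,"ty":-0.11,"tz":0.1,"spin":0},{"tx":-0.14,"ty":-0.14,"tz":0.12,"spin":0},{"tx":-0.16,"ty":-0.16,"tz":0.12,"spin":0},{"tx":-0.17,"ty":-0.17,"tz":0.12,"spin":0}]'

```text
t: 28.85
ee_pos: [432.5, -78.1, 245.9]
orientation: [2.222, 2.218, 0.001]
ft_force: [-0.7, 0.3, -0.1]
width: 87.7
grasp_force: 0.0
```

```bash
python3 - <<'E'
from h import *
im={c:ctrl.get_image(c)[:,:,::-1] for c in('top','side')}
a=cv2.resize(im['side'][90:280,110:330],(660,570)); cv2.imwrite('pics/fs.png',a)
cv2.imwrite('pics/ft.png',im['top'])
for n in S: print(n,locate(n,z=44 if 'hat' in n else 0))
E
```

```text
hat_green {'top': (array([616.8, -81.6]), array([-0.6, -0.6,  0.6,  0.6]), 0.72), 'side': (array([614.1, -81.1]), array([-0.6, -0.6,  0.6,  0.5]), 0.74)}
hat_pink {'top': (array([ 628.3, -242.4]), array([-0.2, -0.8,  0.2,  0.8]), 0.85), 'side': (array([ 628.4, -245.9]), array([-1.5, -1.9,  1.5,  1.7]), 0.83)}
hat_blue {'top': (array([604.5,  93. ]), array([-1.1, -1. ,  1.1,  1. ]), 0.74), 'side': (array([603.6,  92.2]), array([ 0.1, -0.3, -0.1,  0.3]), 0.71)}
hat_yellow {'top': (array([635.1, 247.3]), array([-2. , -0.8,  2. ,  0.7]), 0.83), 'side': (array([634.1, 245.3]), array([-1. , -1. ,  1. ,  0.9]), 0.82)}
paint_pot {'top': (array([451.7,  68.2]), array([-0.6, -0.7,  0.6,  0.7]), 0.58), 'side': (array([451. ,  67.4]), array([-0.8, -1.4,  0.8,  1.3]), 0.85)}
glue_jar {'side': (array([466.8, -67.7]), array([-0.5, -1.7,  0.5,  1.6]), 0.83)}
```

View pics/fs.png

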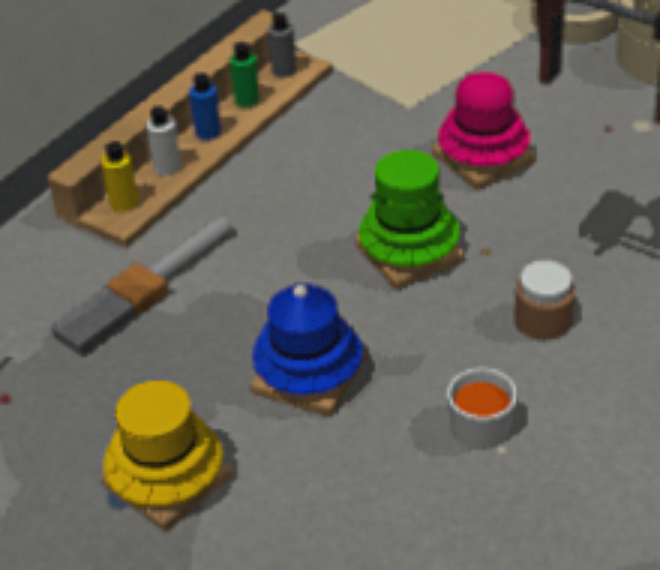

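View pics/ft.png

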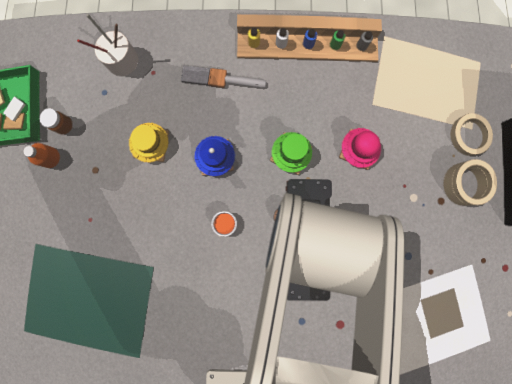

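All four hats sit upright on the heads of their own colour: in the crop, yellow (157,440), blue (305,340), green (408,205) and pink (485,120). The pot and jar are where they were, and the arm is clear of everything.

```bash
python3 -c "
from workcell import ctrl
print(ctrl.close_job())"
```

```text
the job is handed in; nothing more can be done
None
```

All four hats are upright and fully down on the heads of matching colour and released, the paint pot and glue jar were not moved, and the job was handed in at about 29 s.

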